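# Slide tray into the free slide warmer

## Robot

A 7-joint arm with a two-finger parallel gripper is mounted at the origin on a cart in front of the work surface, level with it; the furniture and walls round the work are solid. World frame = base frame: x ahead of the robot, y to its left, z up, the work surface at z = 0. Lengths are in m, angles in rad, forces in N, time in s.
With the tool pointing down it reaches from about 0.35 to 0.9 m from the base axis. Payload 19.9 kg.
Tool frame: the origin (TCP) lies midway between the tips of the shut fingers; the grasp point (between the pads) lies 19 mm behind it (arm.tcp_to_grasp is the distance from the TCP to the grasp point, in m); z points along the fingers, y is the direction in which the jaws open and shut (so a half turn about z gives the same grasp; the last joint's range is limited). The gripper opens to 94 mm and grips with 3 to 60 N. Pads are 16 mm wide; open, the fingers measure 119 mm over their backs; the gripper's body (75 mm by 177 mm) begins 78 mm behind the grasp point.
Start: joints at [1.181, 0.417, -0.01, 1.614, 0.005, 1.111, -0.053], TCP at [0.213, -0.588, 0.205] pointing down, gripper open.
Joint ranges: [-2.81, 2.81], [-0.39, 2.02], [-1.27, 1.25], [0.06, 2.57], [-1.19, 4.33], [0.19, 2], [-2.82, 2.82]. Speed limits (rad/s): [1.89, 1.89, 2.39, 2.39, 3.01, 3.01, 3.01].

## Interface

Orientations are given as a unit quaternion [w, x, y, z].
In Python, from station import arm, viewer gives the robot as it stands.
- The arm moves only by the tool drive_tool, never from a script. Its argument "steps" is a list of rows, each a list of 5 numbers: the opening in per cent of the stroke, from 0 (shut) to 100 (fully open), then the shift along the tool's x, y, z in cm, then the turn about the tool's z in degrees. In form: [[gripper, x, y, z, roll], ...]. A call has 1 to 20 rows; each row shifts and turns the pose as measured when the row begins, along the tool's axes as they then stand; what a row does not reach is not made up. A row lasts 1/8 s, in which the tool goes at most 62.5 mm and 10.7 degrees, less where a joint would pass 70% of its speed; a pose out of reach is approached as far as the arm can. A call is refused whole if a number of a shift passes 6.25 or a number of a turn 10.7, either way. A call with a gripper value outside its range is refused whole. The fingers move at their own pace and stop on an object; "grip_force" is the grip in N (left out, the last holds). Time passes only in rows, so rows that do not move let the fingers close. It gives the time, the measured TCP pose, the force and the opening at its end, in the units of the state.
- arm.state(): the state, without advancing time (a new reading comes with each control period).
- viewer.get_image(name): name is "side" or "top" or "wrist"; returns the picture (480x640x3 uint8, red, green, blue); there is no depth.
- viewer.calibration(name): a dict with "fx", "fy", "cx", "cy" (pixels), "T" (4x4, takes a point from camera to world coordinates). Camera axes: x right, y down, z forward; pixel columns grow to the right and rows downward; lengths in m; the calibration is good to about 2 mm. A picture is of the moment at which its call begins: read the wrist's pose just before it. calibration takes no time and is no camera call; for the wrist camera it gives the pose at the moment of the call.
- arm.close_job(): hands the job in, once; it reports no verdict.
Trained networks look in the newest picture that a camera, given by its name, has taken for a name from the list of things; names that differ only in an ending like _2 or _b are one class to them, and where a whole thing is asked for, a point or a joint stands for the part that bears it (a point fixed in the world has none). Each returns a list of dicts, best first, with "p" (0 to 1); they miss things now and then, are a little off and sometimes report something else, mostly with a low value. They report only what shows in the picture. A call takes as long as a camera call.
- viewer.search_frame(camera, query): "location" ([x, y, z] in m, in the coordinates of the camera as it stood for that picture, good to about 4 mm: the middle of the surface that is visible of it).
- viewer.cut_out(camera, query): "pixels" (480x640 bool, what is visible of it).
- viewer.mark_of(camera, query): "location" ([x, y, z] in m, in the coordinates of the camera as it stood for that picture, good to about 4 mm: a listed point, or the origin of a listed thing).
The state is a dict: "t": time; "q": joint angles; "qvel": joint speeds; "tau": joint torques, N m; "ee_pos": TCP position; "tcp_rot": TCP orientation; "wrist_force": force on the tool from outside, world axes, zero at the start; "torque": the same for the moment, N m; "opening": finger opening in m.
Only numpy, scipy, OpenCV 4.12 (cv2) and the standard library are available. Lean on these libraries where they do the work, as an engineer would, in place of code of your own. Each camera call takes 0.05 s, during which the arm holds its last target.

## Task

Two low white slide warmers stand on the bench; one already has a slide tray in it. Pick up the loose aluminium slide tray and slide it lengthwise, right way up, under the roof of the empty warmer until it is fully home against the back stop. Leave it lying flat on the bench and let go.

Things in the scene. Friction and masses are not known exactly. Their poses are not given: they have to be found in the camera images.
- slide_tray: loose shallow slide tray, thin aluminium rim with glass slides: 100 mm long (its y axis), 45 wide (x), 10 high (z up), 0.08 to 0.17 kg; ends alike. It starts on the right part of the bench, long axis within 35 degrees of straight away from the robot. Origin: centre of underside, z = 0 on the bench. Grip it across its width near one end
- empty_warmer: empty slide warmer, left on the bench, fixed: white tunnel 89 mm wide (y), 68 deep (x), 42 high, no floor (trays slide on the bench). Origin: centre of underside; x points inward from the open front. Front opening at x = -34 mm, 65 wide, 26 high; back stop at x = +26. A tray fully home reaches 60 mm in, 40 mm stick out; its centre is then at x = -24, y = 0
- loaded_warmer: the other warmer, same shape and frame, fixed, 0.13 m or more to one side (either side) of the empty one, centre to centre; a second tray of the same kind is fixed in it and sticks out 40 mm in front

How it is judged:
By the outcome, as a careful person would: the job done as asked, in the order asked, and still so for the second after the job is handed in, with the robot touching nothing.
It also fails if it takes over 48 s, if anything falls off the work surface, if the arm or the gripper's body presses on something with over 40 N, if the wrist force passes 120 N, or if a joint passes its speed limit or range.

## Working session

There is one attempt and no reset: what is moved stays moved. The work goes in short steps, Python scripts to look and compute and a tool call to move; the robot and the scene stay as the last step left them, time stands still between calls to the robot, and variables do not carry over. Pictures are saved under pics/ and viewed, and the job is handed in when it is done.

Besides the shell and the picture viewer there is one more tool, called by a JSON object that holds its "fn" and its "kwargs", one argument or row to a line. drive_tool: Moves the arm, as the interface text tells. Its arguments: {"type":"object","properties":{"steps":{"type":"array","items":{"type":"array","items":{"type":"number"}}},"grip_force":{"type":"number"}},"required":["steps"]}

```bash
mkdir -p pics; cat > h.py <<'E'
from station import arm, viewer
import numpy as np, cv2
def snap(n,f):
    im=viewer.get_image(n); cv2.imwrite(f,cv2.cvtColor(im,cv2.COLOR_RGB2BGR)); return im
def toworld(n,p):
    T=np.array(viewer.calibration(n)["T"]); return (T@np.r_[p,1])[:3]
def pix2plane(n,u,v,z=0.):
    c=viewer.calibration(n);T=np.array(c["T"])
    d=T[:3,:3]@np.array([(u-c["cx"])/c["fx"],(v-c["cy"])/c["fy"],1]);o=T[:3,3]
    return o+d*(z-o[2])/d[2]
E
python3 - <<'E'
from h import *
np.set_printoptions(precision=4,suppress=True)
for n in("top","side","wrist"):
    snap(n,f"pics/{n}0.png")
    if n=="wrist":continue
    for q in("slide_tray","empty_warmer","loaded_warmer"):
        for f in("search_frame","mark_of"):
            print(n,q,f,[(round(r["p"],2),toworld(n,r["location"])) for r in getattr(viewer,f)(n,q)])
s=arm.state();print(s["t"],s["ee_pos"],s["tcp_rot"],s["opening"],s["wrist_force"])
E
```

```text
top slide_tray search_frame [(0.93, array([ 0.4867, -0.4097,  0.0038]))]
top slide_tray mark_of [(0.74, array([ 0.4839, -0.4101,  0.003 ]))]
top empty_warmer search_frame []
top empty_warmer mark_of [(0.86, array([0.5592, 0.4325, 0.0008]))]
top loaded_warmer search_frame [(0.81, array([0.5829, 0.235 , 0.0426]))]
top loaded_warmer mark_of [(0.82, array([ 0.5918,  0.2332, -0.0016]))]
side slide_tray search_frame [(0.88, array([ 0.4872, -0.4201,  0.0037]))]
side slide_tray mark_of [(0.83, array([ 0.4837, -0.4174,  0.0025]))]
side empty_warmer search_frame [(0.61, array([0.5563, 0.4312, 0.0409]))]
side empty_warmer mark_of [(0.57, array([0.5561, 0.4301, 0.001 ]))]
side loaded_warmer search_frame [(0.7, array([0.5754, 0.2355, 0.0461]))]
side loaded_warmer mark_of [(0.94, array([0.5918, 0.231 , 0.0024]))]
0.75 [ 0.213  -0.5875  0.2054] [-0.      0.9849  0.173  -0.    ] 0.09423708564455707 [ 0.3275 -0.6567 -0.9609]
```

View pics/top0.png

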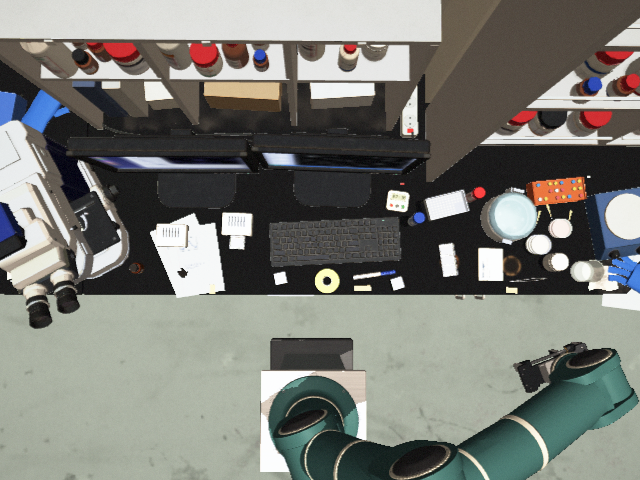

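View pics/side0.png

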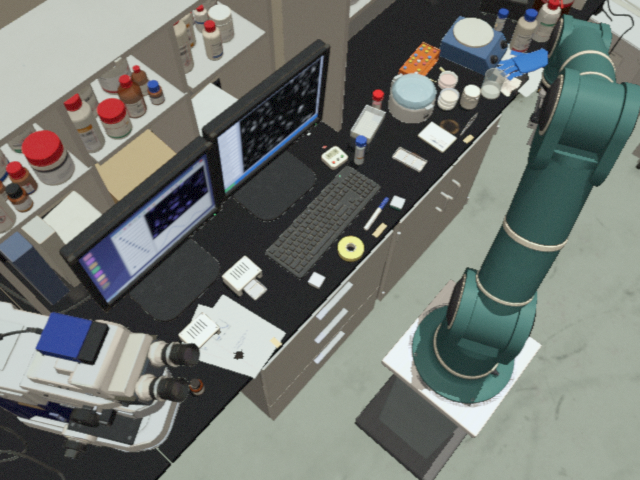

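View pics/wrist0.png

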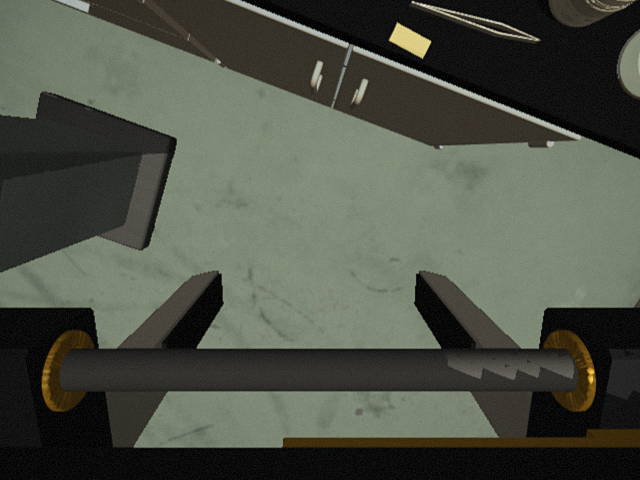

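```bash
python3 - <<'E'
from h import *
np.set_printoptions(precision=4,suppress=True)
a=cv2.imread("pics/top0.png");b=cv2.imread("pics/side0.png")
cv2.imwrite("pics/z1.png",np.hstack([cv2.resize(a[195:305,135:265],None,fx=3,fy=3,interpolation=2)[:330,:390],cv2.resize(a[230:290,420:520],None,fx=4,fy=4,interpolation=2)[:330].copy() if 0 else cv2.resize(a[230:312,420:520],(400,330),interpolation=2)]))
cv2.imwrite("pics/z2.png",np.hstack([cv2.resize(b[250:360,170:300],(390,330),interpolation=2),cv2.resize(b[110:192,375:475],(400,330),interpolation=2)]))
M={}
for n in("top","side"):
    for q in("slide_tray","empty_warmer","loaded_warmer"):
        r=viewer.cut_out(n,q)
        for i,k in enumerate(r):
            m=np.array(k["pixels"]);v,u=np.nonzero(m)
            M[f"{n}_{q}_{i}"]=m
            z=0.009 if q=="slide_tray" else .042
            cs=cv2.boxPoints(cv2.minAreaRect(np.c_[u,v].astype(np.float32)))
            P=np.array([pix2plane(n,x,y,z) for x,y in zip(u,v)])[:,:2]
            rr=cv2.minAreaRect((P*1000).astype(np.float32))
            w,vec=np.linalg.eigh(np.cov(P.T));
            print(n,q,round(k["p"],2),len(u),"px",u.mean().round(1),v.mean().round(1),"cen",P.mean(0),"rect",np.round(rr[0],1),np.round(rr[1],1),round(rr[2],1),"ax",np.degrees(np.arctan2(vec[1,1],vec[0,1])).round(1))
np.savez("pics/m.npz",**M)
E
```

```text
top slide_tray 0.75 496 px 447.0 259.3 cen [ 0.4857 -0.4089] rect [ 485.1 -408.9] [100.8  47.8] 5.6 ax -175.4
top empty_warmer 0.84 738 px 171.6 235.1 cen [0.5544 0.4278] rect [553.3 427. ] [69.2 96. ] 0.2 ax 87.1
side slide_tray 0.74 419 px 409.0 159.1 cen [ 0.4854 -0.4139] rect [ 486.7 -413.4] [102.1  53.4] 8.3 ax -172.1
side empty_warmer 0.96 780 px 199.2 330.4 cen [0.5561 0.4262] rect [551.2 430.4] [89.2 78.6] 89.3 ax 64.7
side loaded_warmer 0.58 1069 px 244.5 278.6 cen [0.5719 0.2386] rect [563.8 236.7] [ 97.2 121.1] 89.6 ax 170.0
```

View pics/z1.png

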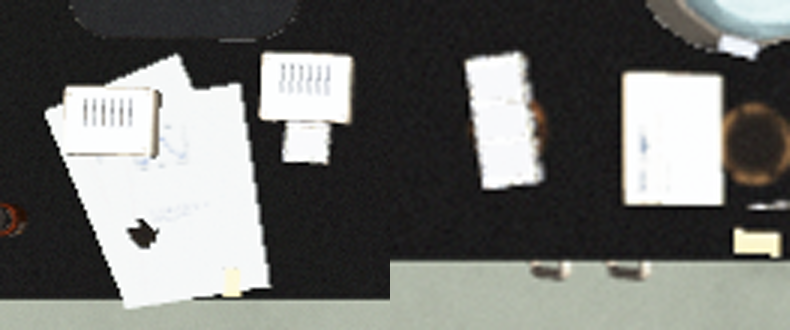

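View pics/z2.png

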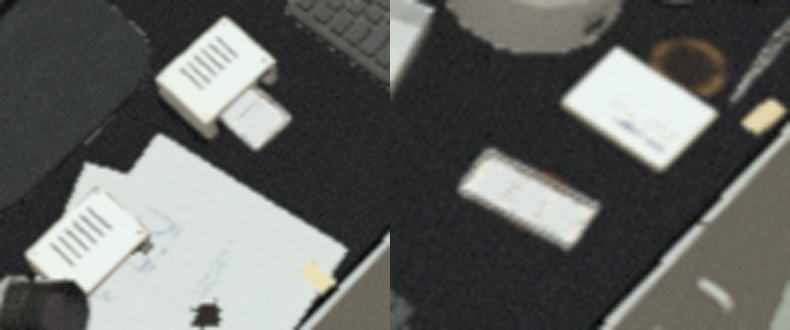

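{"fn": "drive_tool", "kwargs": {
  "steps": [
    [100,4,-1.2,0,0],
    [100,4,-1.2,0,0],
    [100,4,-1.2,0,0],
    [100,4,-1.2,0,0],
    [100,4,-1.2,0,0],
    [100,4,-1.2,0,0],
    [100,4,-1.2,0,0],
    [100,0,0,0,7],
    [100,0,0,0,7],
    [100,0,0,0,0],
    [100,0,0,0,0]
  ],
  "grip_force": 40
}}

```text
t: 2.42
ee_pos: [0.4551, -0.4076, 0.2054]
tcp_rot: [0.0, 0.999, 0.05, 0.0]
wrist_force: [0.3, 0.0, 0.0]
opening: 0.0939
```

```bash
python3 - <<'E'
from h import *
np.set_printoptions(precision=4,suppress=True)
s=arm.state();print(s["t"],s["ee_pos"],s["tcp_rot"],s["opening"],s["wrist_force"])
n="wrist";snap(n,"pics/w1.png");q="slide_tray"
for f in("search_frame","mark_of"):
    print(n,q,f,[(round(r["p"],2),toworld(n,r["location"])) for r in getattr(viewer,f)(n,q)])
for k in viewer.cut_out(n,q):
    v,u=np.nonzero(k["pixels"])
    P=np.array([pix2plane(n,x,y,.009) for x,y in zip(u,v)])[:,:2]
    print(k["p"],len(u),cv2.minAreaRect((P*1000).astype(np.float32)),P.min(0),P.max(0),u.min(),u.max(),v.min(),v.max())
E
```

```text
2.425 [ 0.4551 -0.4076  0.2054] [0.0003 0.9988 0.0499 0.0001] 0.09389973718668906 [0.3467 0.0285 0.0132]
wrist slide_tray search_frame [(0.93, array([ 0.4913, -0.411 ,  0.0036]))]
wrist slide_tray mark_of [(0.59, array([ 0.4875, -0.4143,  0.0013]))]Traceback (most recent call last):
  File "<stdin>", line 9, in <module>
  File "h.py", line 8, in pix2plane
    c=viewer.calibration(n);T=np.array(c["T"])
ValueError: time passes only in moves, steps and waits
```

View pics/w1.png

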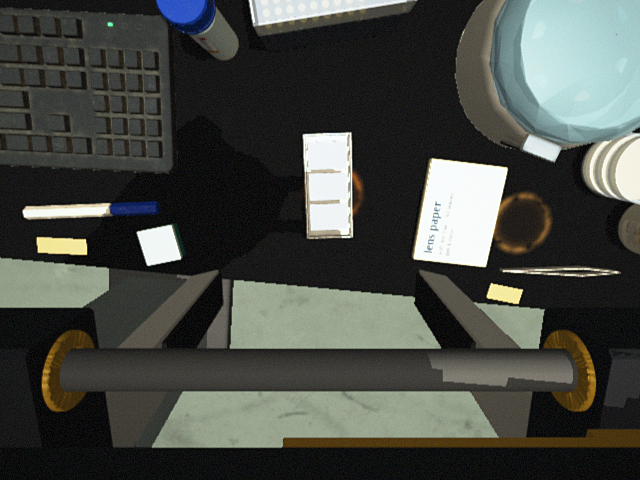

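```bash
python3 - <<'E'
from h import *
np.set_printoptions(precision=4,suppress=True)
im=cv2.imread("pics/w1.png");cv2.imwrite("pics/w1z.png",cv2.resize(im[120:250,270:390],None,fx=4.5,fy=4.5,interpolation=2))
for u,v in [(303,134),(352,132),(353,238),(306,238)]: print(pix2plane("wrist",u,v,.01))
E
```

```text
[ 0.5331 -0.3843  0.01  ]
[ 0.5393 -0.4295  0.01  ]
[ 0.4389 -0.4424  0.01  ]
[ 0.4343 -0.3961  0.01  ]
```

View pics/w1z.png

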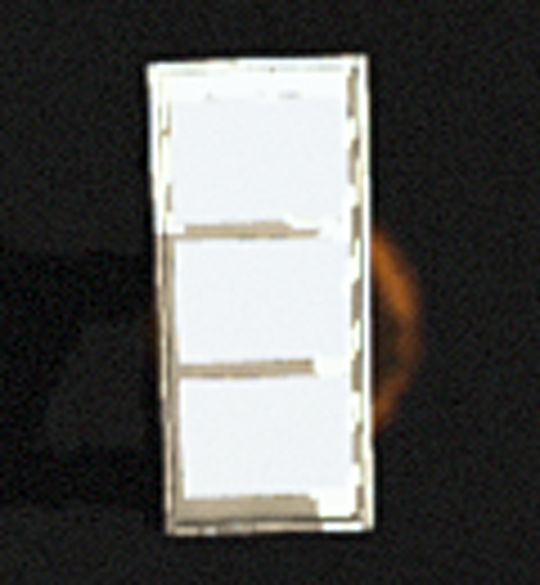

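{"fn": "drive_tool", "kwargs": {
  "steps": [
    [100,-0.56,0.94,0,-1.5],
    [100,0,0,4,0],
    [100,0,0,4,0],
    [100,0,0,4,0],
    [100,0,0,4,0],
    [75,0,0,2.5,0],
    [75,0,0,0,0],
    [75,0,0,0,0]
  ]
}}

```text
t: 3.62
ee_pos: [0.4507, -0.4201, 0.0171]
tcp_rot: [0.001, 0.998, 0.064, 0.002]
wrist_force: [0.2, 0.5, 0.1]
opening: 0.071
```

```bash
python3 - <<'E'
from h import *
np.set_printoptions(precision=4,suppress=True)
s=arm.state();print(s["t"],s["ee_pos"],s["tcp_rot"],s["opening"],s["wrist_force"])
snap("wrist","pics/w2.png")
E
```

```text
3.625 [ 0.4507 -0.4201  0.0171] [0.0015 0.9979 0.0644 0.0016] 0.07100541193525674 [0.1631 0.536  0.0843]
```

View pics/w2.png

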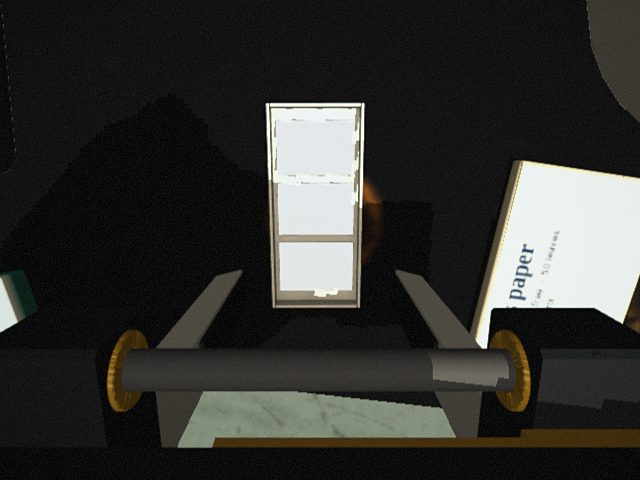

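{"fn": "drive_tool", "kwargs": {
  "steps": [
    [75,0,-0.2,1.0,0],
    [75,0,0,0.4,0],
    [75,0,0,0,0],
    [40,0,0,0,0],
    [20,0,0,0,0],
    [20,0,0,0,0],
    [20,0,0,0,0],
    [20,0,0,0,0]
  ],
  "grip_force": 40
}}

```text
t: 4.68
ee_pos: [0.4515, -0.4189, 0.0046]
tcp_rot: [0.003, 0.998, 0.064, 0.003]
wrist_force: [1.3, 0.8, -0.8]
opening: 0.0451
```

{"fn": "drive_tool", "kwargs": {
  "steps": [
    [20,0,0,-1,0],
    [20,0,0,-2,0],
    [20,0,0,-2,0],
    [20,0,0,-2,0],
    [20,0,0,0,0],
    [20,0,0,0,0]
  ]
}}

```text
t: 5.42
ee_pos: [0.4514, -0.4189, 0.0816]
tcp_rot: [0.004, 0.998, 0.064, 0.004]
wrist_force: [0.1, -1.1, -1.9]
opening: 0.0448
```

```bash
python3 - <<'E'
from h import *
np.set_printoptions(precision=4,suppress=True)
s=arm.state();print(s["t"],s["ee_pos"],s["tcp_rot"],s["opening"],s["wrist_force"])
snap("wrist","pics/w3.png");im=snap("side","pics/s3.png")
cv2.imwrite("pics/s3z.png",cv2.cvtColor(cv2.resize(im[80:230,350:550],None,fx=4,fy=4),4))
E
```

```text
5.425 [ 0.4514 -0.4189  0.0816] [0.0037 0.9979 0.0644 0.0037] 0.04481061871512583 [ 0.0504 -1.0631 -1.8517]
```

View pics/w3.png

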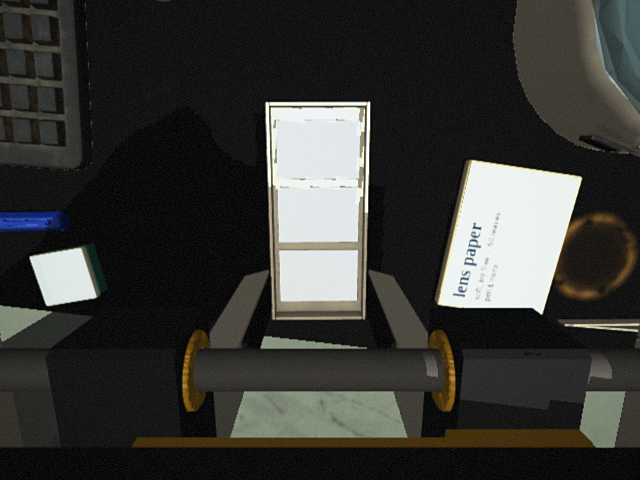

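View pics/s3z.png

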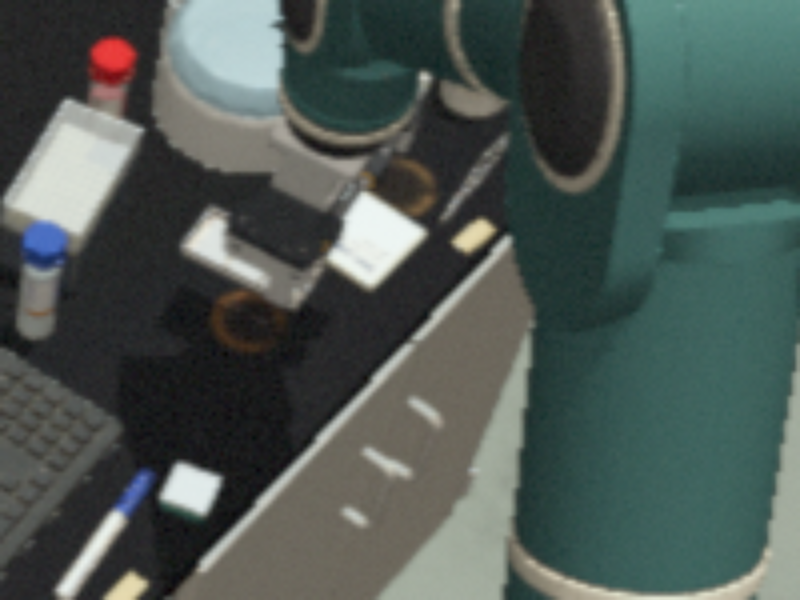

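{"fn": "drive_tool", "kwargs": {
  "steps": [
    [20,-1.5,0,-1.5,0],
    [20,-1.5,-0.4,-2,0],
    [20,0.2,-1.5,-1.5,0],
    [20,0.4,-3,0,0],
    [20,0.6,-4.5,0,0],
    [20,0.6,-5,0,0],
    [20,0.6,-5,0,0],
    [20,0.6,-5,0,0],
    [20,0.6,-5,0,0],
    [20,0.6,-5,0,0],
    [20,0.6,-5,0,0],
    [20,0.6,-5,0,0],
    [20,0.6,-5,0,0],
    [20,0.6,-5,0,0],
    [20,0.6,-5,0,0],
    [20,0.4,-3,0,0],
    [20,0.2,-1.5,0,0],
    [20,0,0,0,0]
  ]
}}

```text
t: 7.78
ee_pos: [0.406, 0.2491, 0.1363]
tcp_rot: [0.005, 0.998, 0.068, 0.008]
wrist_force: [0.7, -0.4, -1.6]
opening: 0.0446
```

{"fn": "drive_tool", "kwargs": {
  "steps": [
    [20,0.2,-2,0,0],
    [20,0.5,-4,0,0],
    [20,0.5,-4,0,0],
    [20,0.5,-4,0,0],
    [20,0.3,-2.5,0,2],
    [20,0,-1,0,4],
    [20,0,0,0,2],
    [20,0,0,0,0],
    [20,0,0,0,0]
  ]
}}

```text
t: 8.9
ee_pos: [0.4037, 0.4212, 0.1361]
tcp_rot: [0.008, 1.0, -0.007, 0.009]
wrist_force: [-1.1, -0.1, -1.4]
opening: 0.0449
```

```bash
python3 - <<'E'
from h import *
np.set_printoptions(precision=4,suppress=True)
s=arm.state();print(s["t"],s["ee_pos"],s["tcp_rot"],s["opening"],s["wrist_force"])
n="wrist";snap(n,"pics/w4.png")
for q in("empty_warmer","loaded_warmer","slide_tray"):
    print(q,[(round(r["p"],2),toworld(n,r["location"])) for r in viewer.mark_of(n,q)])
E
```

```text
8.9 [0.4037 0.4212 0.1361] [ 0.0076  0.9999 -0.0068  0.0093] 0.04487975533536514 [-1.0998 -0.1165 -1.4088]
empty_warmer [(0.61, array([ 0.5552,  0.433 , -0.0012]))]
loaded_warmer []
slide_tray [(0.66, array([0.4414, 0.4232, 0.1317]))]
```

View pics/w4.png

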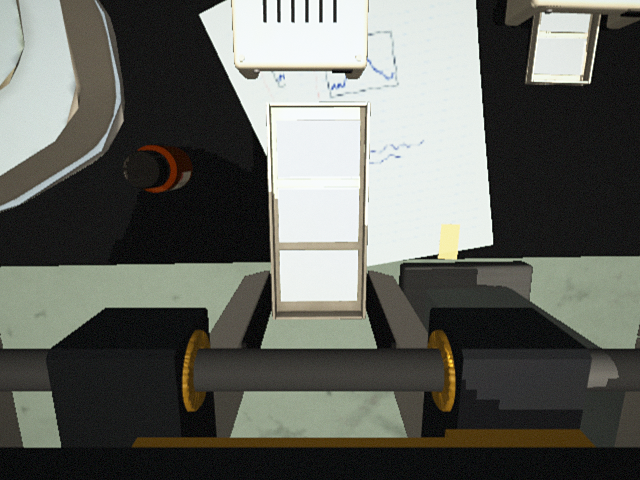

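```bash
python3 - <<'E'
from h import *
np.set_printoptions(precision=4,suppress=True)
im=cv2.imread("pics/w4.png");cv2.imwrite("pics/w4z.png",cv2.resize(im[0:130,200:400],None,fx=4,fy=4,interpolation=2))
for u,v in [(235,67),(366,67),(234,20),(367,20),(367,3)]: print(u,v,pix2plane("wrist",u,v,.042))
for u,v in [(526,81),(590,84)]: print(u,v,pix2plane("wrist",u,v,.01))
E
```

```text
235 67 [0.5246 0.4748 0.042 ]
366 67 [0.5237 0.3884 0.042 ]
234 20 [0.5528 0.4738 0.042 ]
367 20 [0.552  0.3881 0.042 ]
367 3 [0.5619 0.3882 0.042 ]
526 81 [0.5193 0.264  0.01  ]
590 84 [0.5166 0.2154 0.01  ]
```

View pics/w4z.png

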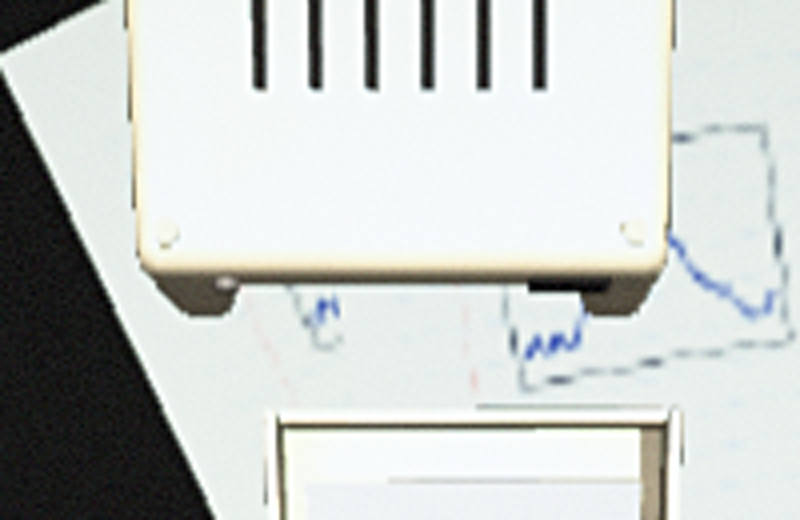

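{"fn": "drive_tool", "kwargs": {
  "steps": [
    [20,0.5,-0.6,1,0],
    [20,0.8,-0.6,2,0],
    [20,0,0,3,0],
    [20,0,0,3,0],
    [20,0,0,2,0],
    [20,0,0,1,0],
    [20,0,0,0,0],
    [20,0,0,0,0]
  ]
}}

```text
t: 10.1
ee_pos: [0.4213, 0.4338, 0.0105]
tcp_rot: [0.007, 1.0, -0.007, 0.01]
wrist_force: [0.8, 0.2, -1.4]
opening: 0.0449
```

```bash
python3 - <<'E'
from h import *
np.set_printoptions(precision=4,suppress=True)
s=arm.state();print(s["t"],s["ee_pos"],s["tcp_rot"],s["opening"],s["wrist_force"])
n="wrist";snap(n,"pics/w5.png");im=snap("side","pics/s5.png")
cv2.imwrite("pics/s5z.png",cv2.cvtColor(cv2.resize(im[270:400,150:310],None,fx=4.5,fy=4.5),4))
E
```

```text
10.1 [0.4213 0.4338 0.0105] [ 0.007   0.9999 -0.0066  0.0097] 0.044942236115316954 [ 0.7882  0.2485 -1.4481]
```

View pics/w5.png

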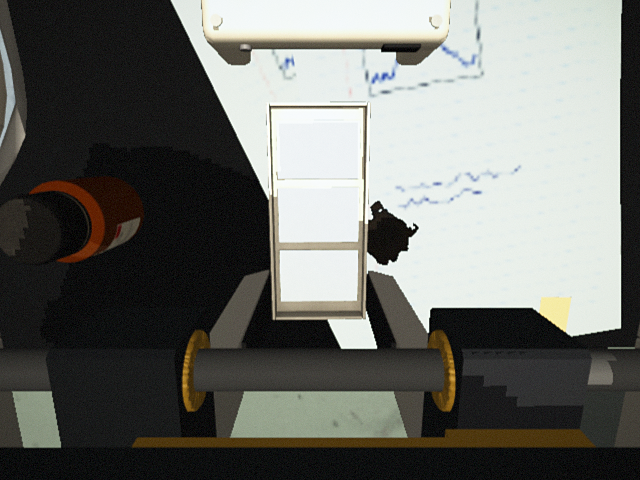

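View pics/s5z.png

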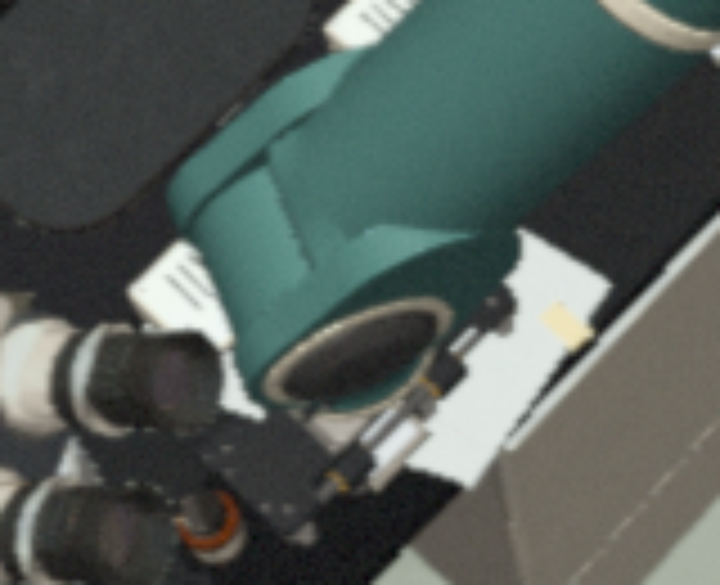

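```bash
python3 - <<'E'
from h import *
np.set_printoptions(precision=4,suppress=True)
for z in (0,.02,.04,.06): print(z,"top",pix2plane("top",136.5,268,z),"side",pix2plane("side",196,386,z),"wrist cap",pix2plane("wrist",22,232,z),"base",pix2plane("wrist",130,210,z), "frontroof",pix2plane("wrist",325,42,z) )
print(pix2plane("wrist",204,36,.042),pix2plane("wrist",448,38,.042))
print(pix2plane("wrist",270,103,.012),pix2plane("wrist",368,103,.012),pix2plane("wrist",272,319,.011),pix2plane("wrist",366,319,.011))
im=cv2.imread("pics/side0.png");cv2.imwrite("pics/s0z.png",cv2.resize(im[330:430,130:250],None,fx=5,fy=5))
E
```

```text
0 top [0.4563 0.5431 0.    ] side [0.4678 0.5309 0.    ] wrist cap [0.4492 0.5819 0.    ] base [0.4594 0.5273 0.    ] frontroof [0.5348 0.4304 0.    ]
0.02 top [0.456  0.5369 0.02  ] side [0.4614 0.5326 0.02  ] wrist cap [0.4528 0.5668 0.02  ] base [0.4619 0.5179 0.02  ] frontroof [0.5294 0.4311 0.02  ]
0.04 top [0.4556 0.5307 0.04  ] side [0.455  0.5343 0.04  ] wrist cap [0.4564 0.5516 0.04  ] base [0.4644 0.5084 0.04  ] frontroof [0.524  0.4317 0.04  ]
0.06 top [0.4552 0.5245 0.06  ] side [0.4486 0.5361 0.06  ] wrist cap [0.4599 0.5365 0.06  ] base [0.4669 0.499  0.06  ] frontroof [0.5187 0.4324 0.06  ]
[0.5259 0.4745 0.042 ] [0.5244 0.388  0.042 ]
[0.5071 0.4552 0.012 ] [0.5066 0.4121 0.012 ] [0.4054 0.4583 0.011 ] [0.4045 0.4116 0.011 ]
```

View pics/s0z.png

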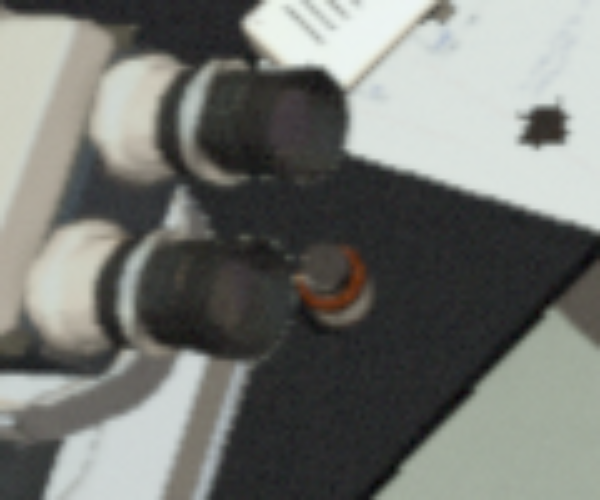

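```bash
python3 - <<'E'
from h import *
np.set_printoptions(precision=4,suppress=True)
def tri(a,b):
    L=[]
    for n,u,v in(a,b):
        c=viewer.calibration(n);T=np.array(c["T"]);d=T[:3,:3]@np.array([(u-c["cx"])/c["fx"],(v-c["cy"])/c["fy"],1]);L.append((T[:3,3],d/np.linalg.norm(d)))
    A=sum(np.eye(3)-np.outer(d,d) for o,d in L);b=sum((np.eye(3)-np.outer(d,d))@o for o,d in L)
    return np.linalg.solve(A,b)
print(tri(("top",68,300),("side",190,354)),tri(("top",40,315),("side",172,389)))
print(pix2plane("top",300,295,0))
E
```

```text
[0.3731 0.5398 0.4733] [0.3448 0.6035 0.4726]
[0.3752 0.0425 0.    ]
```

```bash
python3 - <<'E'
from h import *
im=snap("top","pics/t5.png")
cv2.imwrite("pics/t5z.png",cv2.cvtColor(cv2.resize(im[180:360,0:240],None,fx=3.3,fy=3.3),4))
E
```

```text
(no output)
```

View pics/t5z.png

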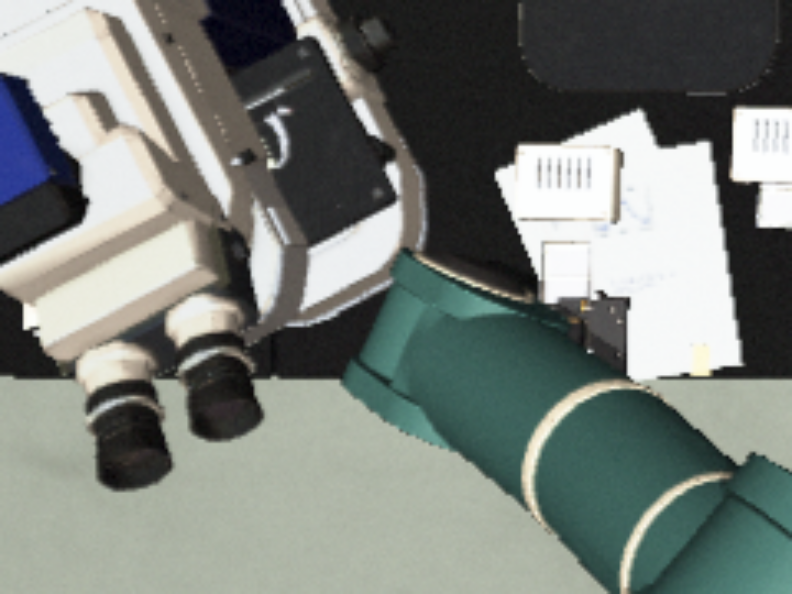

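```bash
python3 - <<'E'
from h import *
np.set_printoptions(precision=3,suppress=True)
f=3.3
for z in(.25,.35,.45):
    print(z,*[pix2plane("top",u/f,180+v/f,z)[:2] for u,v in((345,380),(405,250),(530,290))])
def tri(a,b):
    L=[]
    for n,u,v in(a,b):
        c=viewer.calibration(n);T=np.array(c["T"]);d=T[:3,:3]@np.array([(u-c["cx"])/c["fx"],(v-c["cy"])/c["fy"],1]);L.append((T[:3,3],d/np.linalg.norm(d)))
    A=sum(np.eye(3)-np.outer(d,d) for o,d in L);b=sum((np.eye(3)-np.outer(d,d))@o for o,d in L)
    return np.linalg.solve(A,b)
im=cv2.imread("pics/s5.png");cv2.imwrite("pics/s5b.png",cv2.resize(im[230:480,0:320],None,fx=2.4,fy=2.4))
E
```

```text
0.25 [0.381 0.546] [0.483 0.502] [0.452 0.403]
0.35 [0.384 0.509] [0.479 0.468] [0.45  0.376]
0.45 [0.387 0.473] [0.475 0.435] [0.448 0.349]
```

View pics/s5b.png

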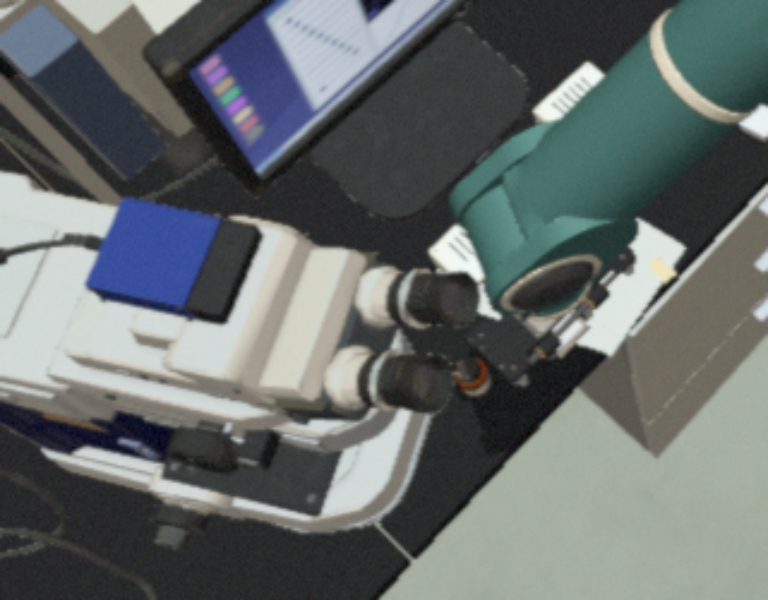

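{"fn": "drive_tool", "kwargs": {
  "steps": [
    [20,0,0.2,0.4,0],
    [20,1.2,0,0,0],
    [20,1.5,0,0,0],
    [20,1.5,0,0,0],
    [20,1.0,0,0,0],
    [20,0.5,0,0,0],
    [20,0,0,0,0]
  ]
}}

```text
t: 11.12
ee_pos: [0.4841, 0.4303, 0.0082]
tcp_rot: [0.007, 1.0, -0.008, 0.01]
wrist_force: [-0.6, -0.1, -1.4]
opening: 0.0443
```

```bash
python3 - <<'E'
from h import *
np.set_printoptions(precision=4,suppress=True)
s=arm.state();print(s["t"],s["ee_pos"],s["tcp_rot"],s["opening"],s["wrist_force"])
snap("wrist","pics/w6.png")
E
```

```text
11.125 [0.4841 0.4303 0.0082] [ 0.0066  0.9999 -0.0075  0.0104] 0.04431822112899233 [-0.6219 -0.1438 -1.3767]
```

View pics/w6.png

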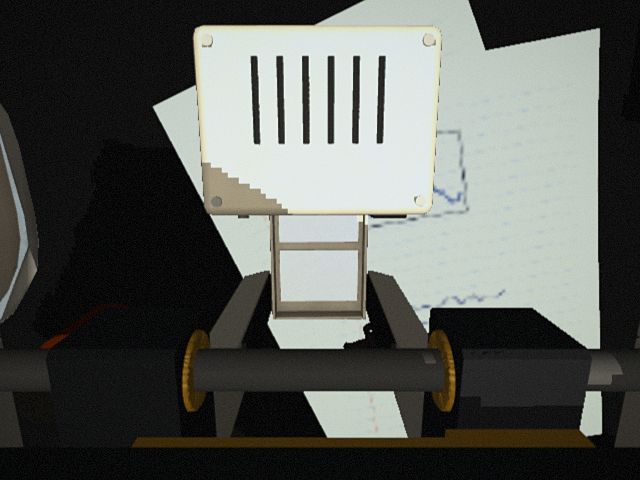

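{"fn": "drive_tool", "kwargs": {
  "steps": [
    [20,0,0,0.25,0],
    [20,0.4,0,0.03,0],
    [20,0.4,0,0.02,0],
    [20,0.3,0,0,0],
    [20,0,0,0,0]
  ]
}}

```text
t: 11.8
ee_pos: [0.4947, 0.4305, 0.0053]
tcp_rot: [0.007, 1.0, -0.007, 0.01]
wrist_force: [-0.5, 0.2, -1.6]
opening: 0.0447
```

{"fn": "drive_tool", "kwargs": {
  "steps": [
    [20,0.3,0,0,0],
    [20,0.3,0,0,0]
  ]
}}

```text
t: 12.05
ee_pos: [0.4986, 0.4307, 0.0049]
tcp_rot: [0.007, 1.0, -0.006, 0.008]
wrist_force: [-17.3, -0.2, -0.9]
opening: 0.0447
```

{"fn": "drive_tool", "kwargs": {
  "steps": [
    [20,0,0,0,0],
    [55,0,0,0,0],
    [60,0,0,0,0],
    [65,0,0,0,0],
    [65,0,0,0,0]
  ]
}}

```text
t: 12.68
ee_pos: [0.4993, 0.4309, 0.0054]
tcp_rot: [0.007, 1.0, -0.006, 0.009]
wrist_force: [0.1, -0.2, 0.3]
opening: 0.061
```

```bash
python3 - <<'E'
from h import *
np.set_printoptions(precision=4,suppress=True)
s=arm.state();print(s["t"],s["ee_pos"],s["tcp_rot"],s["opening"],s["wrist_force"])
snap("wrist","pics/w7.png")
for u,v in((275,319),(365,319)):print(pix2plane("wrist",u,v,.01))
E
```

```text
12.675 [0.4993 0.4309 0.0054] [ 0.0069  0.9999 -0.0063  0.0088] 0.06102418572178808 [ 0.0804 -0.2173  0.2606]
[0.485  0.4535 0.01  ]
[0.4842 0.4098 0.01  ]
```

View pics/w7.png

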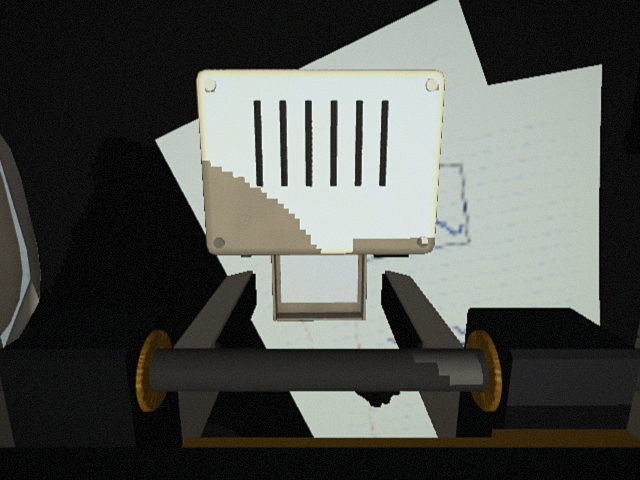

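{"fn": "drive_tool", "kwargs": {
  "steps": [
    [65,-1,0,0,0],
    [65,-1.5,0,0,0],
    [65,-1.5,0,0,0],
    [0,-0.5,0,0,0],
    [0,0,0,0,0],
    [0,0,0,0,0],
    [0,0,0,0,0],
    [0,0,0,0,0]
  ]
}}

```text
t: 13.72
ee_pos: [0.4508, 0.4316, 0.0046]
tcp_rot: [0.007, 1.0, -0.006, 0.009]
wrist_force: [0.3, -0.1, 0.4]
opening: 0.0144
```

```bash
python3 - <<'E'
from h import *
np.set_printoptions(precision=4,suppress=True)
s=arm.state();print(s["t"],s["ee_pos"],s["tcp_rot"],s["opening"],s["wrist_force"])
snap("wrist","pics/w8.png")
E
```

```text
13.725 [0.4508 0.4316 0.0046] [ 0.0068  0.9999 -0.0061  0.0089] 0.014421016602763658 [ 0.2635 -0.0638  0.3934]
```

View pics/w8.png

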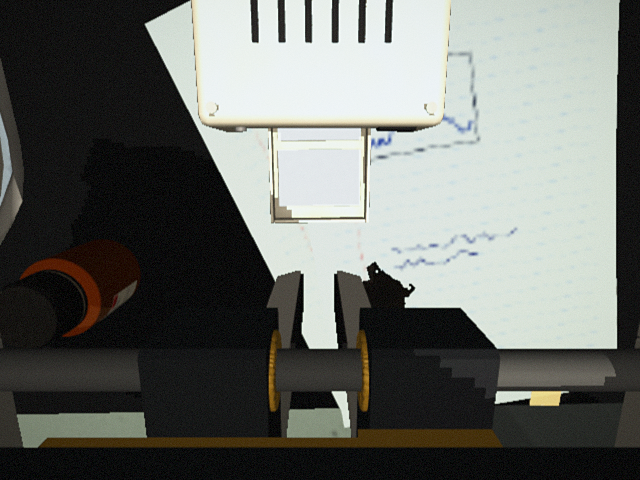

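{"fn": "drive_tool", "kwargs": {
  "steps": [
    [0,1.2,0,0,0],
    [0,0.6,0,0,0],
    [0,0.3,0,0,0],
    [0,0.3,0,0,0]
  ]
}}

```text
t: 14.28
ee_pos: [0.4753, 0.4311, 0.0048]
tcp_rot: [0.007, 1.0, -0.006, 0.008]
wrist_force: [-19.7, -2.8, 12.1]
opening: 0.0005
```

{"fn": "drive_tool", "kwargs": {
  "steps": [
    [0,-1,0,0,0],
    [0,-2,0,0,0],
    [0,-1.5,0,0,0],
    [0,0,0,-3,0],
    [0,0,0,-4,0],
    [0,0,0,-4,0],
    [0,0,0,0,0]
  ]
}}

```text
t: 15.15
ee_pos: [0.4243, 0.4336, 0.1169]
tcp_rot: [0.007, 1.0, -0.005, 0.007]
wrist_force: [0.0, 0.2, -0.9]
opening: 0.0007
```

```bash
python3 - <<'E'
from h import *
np.set_printoptions(precision=4,suppress=True)
s=arm.state();print(s["t"],s["ee_pos"],s["tcp_rot"],s["opening"],s["wrist_force"])
n="wrist";snap(n,"pics/w9.png")
for q in("empty_warmer","slide_tray"):
    print(q,[(round(r["p"],2),toworld(n,r["location"])) for r in viewer.mark_of(n,q)])
im=snap("side","pics/s9.png");cv2.imwrite("pics/s9z.png",cv2.cvtColor(cv2.resize(im[270:400,150:310],None,fx=4.5,fy=4.5),4))
E
```

```text
15.15 [0.4243 0.4336 0.1169] [ 0.0074  0.9999 -0.0052  0.0075] 0.0007421867994549945 [ 0.0206  0.1682 -0.9366]
empty_warmer [(0.81, array([ 0.5585,  0.4317, -0.0047]))]
slide_tray [(0.66, array([ 0.5327,  0.4292, -0.0027]))]
```

View pics/w9.png

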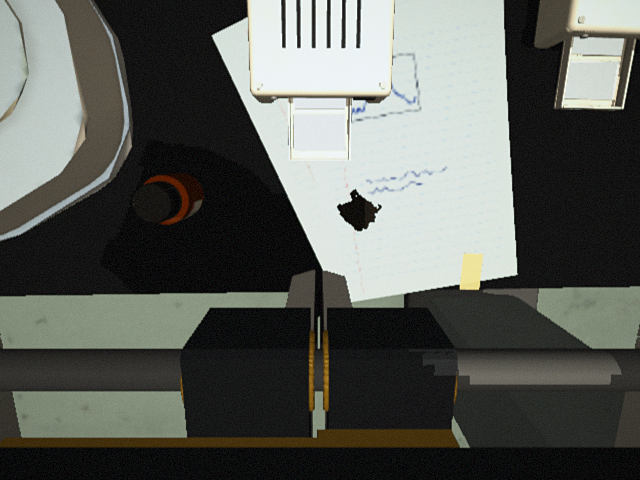

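```bash
python3 - <<'E'
from h import *
np.set_printoptions(precision=4,suppress=True)
im=cv2.imread("pics/w9.png");cv2.imwrite("pics/w9z.png",cv2.resize(im[0:200,180:480],None,fx=2.6,fy=2.6,interpolation=2))
E
```

```text
(no output)
```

View pics/w9z.png

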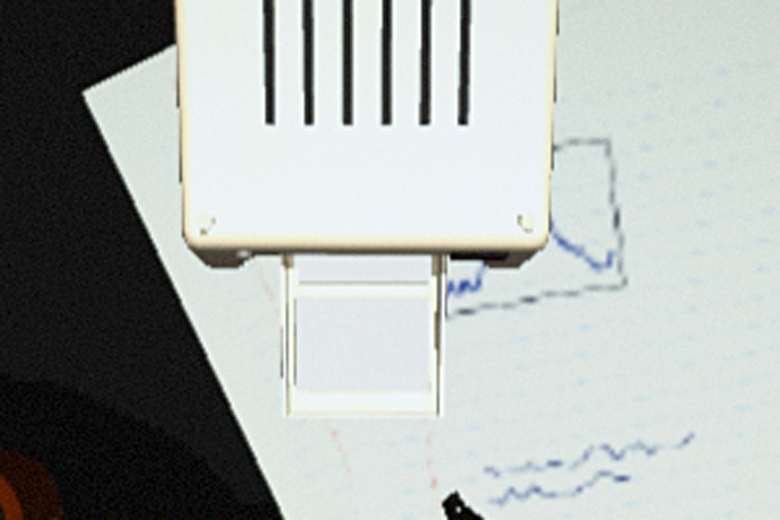

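```bash
python3 - <<'E'
from h import *
print(arm.close_job())
E
```

```text
the job is handed in; nothing more can be done
None
```

The loose tray is in the empty (left) warmer, right way up and released, and I handed the job in at about 15 s on the robot's clock. No verdict came back.

- **What I did:** I gripped the tray across its width near its near end and carried it over the bench. I set it down in front of the empty warmer and slid it in until the back stop pushed back with about 17 N. I then let go, backed out and pushed the tray's end once more with the shut fingers, which met about 20 N. Then I moved the arm clear.
- **Last checks:** The final pictures show the tray straight, lying flat and about 40 mm out of the warmer, like the other one. The networks put its centre about 26 mm in front of the warmer's centre, against 24 mm nominal and within their 4 mm accuracy. Sideways it is about 2 to 3 mm off centre. The wrist force at the end was about 1 N, with nothing touched.
- **Small disagreements:**
  - The early pictures put the warmer about 3 mm nearer the robot than the later close views and the contact did.
  - The tool picked up a tilt of about 1 degree during the carry. It did no harm, because the tray settled flat when released.

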